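# Load two sensor modules into the end-of-line test fixture and start the test

### The arm

A 6-joint arm with a two-finger parallel gripper is mounted at the origin on the work surface. World frame = base frame: x ahead of the robot, y to its left, z up, the work surface at z = 0. Lengths are in m, angles in degrees, forces in N, time in s.
With the tool pointing down it reaches from about 0.4 to 0.825 m from the base axis. Payload 7 kg.
Tool frame: the origin (TCP) lies on the centre line of the jaws, within the pads' length; the fingertips stand 19 mm ahead of it and the grasp point (between the pads) is the TCP; z points along the fingers, y is the line along which they close (so a half turn about z gives the same grasp; the last joint's range is limited). The gripper opens to 88 mm and grips with 3 to 60 N. Pads are 19 mm wide; open, the fingers measure 130 mm over their backs; the gripper's body (78 mm by 193 mm) begins 47 mm behind the grasp point.
Start: joints at [-59.983, 20.546, 0.682, 0, -70.136, -16.507], TCP at [0.158, -0.656, 0.246] pointing down, gripper open.
Joint ranges: [-176.03, 176.03], [-82.01, 121.73], [-58.28, 71.71], [-173.87, 95.51], [-174.79, -0.11], [-173.66, 173.66]. Speed limits (degrees/s): [136.94, 136.94, 172.46, 180, 180, 180].

### API

Orientations are given as [roll, pitch, yaw] about the fixed x, y, z axes, in that order (R = Rz(yaw) Ry(pitch) Rx(roll)).
In Python, from plant import ctrl gives the robot as it stands.
- The arm moves only by the tool move_arm, never from a script. Its argument "motion" is a list of rows, each a list of 3 entries, a list of its own where there are three numbers: the shift along the tool's x, y, z in mm, then the turn, a rotation vector about the tool's x, y, z in degrees, then the closure, from 0 (fully open) to 1 (shut). A call has 1 to 10 rows; each row is the pose to reach, as a shift and turn from the pose commanded when the call began, along the tool's axes at that moment; what a row does not reach only later rows make up. A row lasts 1/12 s, in which the tool goes at most 41.7 mm and 7.16 degrees, less where a joint would pass 70% of its speed; a pose out of reach is approached as far as the arm can. A call with a gripper value outside its range is refused whole. The fingers move at their own pace and stop on an object; the grip force is fixed at half the most. Time passes only in rows, so rows that repeat a pose let the fingers close. It gives the time, the measured TCP pose, the force, the opening and the grip force at its end, in the units of the state.
- ctrl.get_obs(): the state, without advancing time (a new reading comes with each control period).
- ctrl.snapshot(name): name is "scene" or "side" or "wrist"; returns a dict with "color" (420x560x3 uint8, blue, green, red), "camera_matrix" (3x3 intrinsics, pixels), "cam_to_world" (4x4, takes a point from camera to world coordinates). Camera axes: x right, y up, looking along -z (the intrinsics and any distortion apply to the point x, -y, -z); pixel columns grow to the right and rows downward; lengths in m; the calibration is good to about 2 mm. A picture is of the moment at which its call begins. There is no depth.
- ctrl.close_job(): hands the job in; it is judged then, once.
The state is a dict: "clock": time; "joint_pos": joint angles; "qvel": joint speeds; "tau": joint torques, N m; "tool_pos": TCP position; "orientation": TCP orientation; "force": force on the tool from outside, world axes, zero at the start; "moment": the same for the moment, N m; "opening": finger opening in m; "gripper_force": force on a finger pad.
Only numpy, scipy, OpenCV 4.12 (cv2) and the standard library are available. Lean on these libraries where they do the work, as an engineer would, in place of code of your own. Each camera call takes 0.05 s, during which the arm holds its last target. There are 200 camera calls.

### The job

Load the test fixture: take the blue-capped module standing in the tray and lay it on its side in the cradle marked with one dot, then lay the orange-capped one in the cradle marked with two dots, each lying fully down in its cradle with its cap at the yellow stop; set them down, do not drop them. Then slide the retaining bar all the way over the modules by its red tab, and only after that press the green start button fully down and let go. Leave the white-capped spare, the screwdriver and the yellow reel where they are.

Things in the scene. Friction and masses are not known exactly. Their poses are not given: they have to be found in the camera images.
- tray: black open tray, fixed, 310 x 110 mm and 22 mm high, walls 4 mm, floor 4 mm thick, split by two 4 mm dividers into three pockets side by side along its x axis; holds the three upright modules, in any order. Origin: centre of its underside on the table
- blue: loose cylindrical sensor module, bare aluminium, 32 mm diameter, 110 mm long, about 0.18 kg, with its cap coloured blue, on the last 22 mm of its upper end (same diameter); stands upright in one of the three tray pockets. Origin: centre of its flat foot; +z runs along its axis to the capped end
- blue_mid (a point): centre of the blue-capped module, on its axis halfway along (55 mm from each end)
- blue_cap (a point): centre of the blue-capped module's capped end face
- orange: loose cylindrical sensor module, bare aluminium, 32 mm diameter, 110 mm long, about 0.18 kg, with its cap coloured orange, on the last 22 mm of its upper end (same diameter); stands upright in one of the three tray pockets. Origin: centre of its flat foot; +z runs along its axis to the capped end
- orange_mid (a point): centre of the orange-capped module, on its axis halfway along
- orange_cap (a point): centre of the orange-capped module's capped end face
- spare: loose cylindrical sensor module, bare aluminium, 32 mm diameter, 110 mm long, about 0.18 kg, with its cap coloured white, on the last 22 mm of its upper end (same diameter); stands upright in one of the three tray pockets. Origin: centre of its flat foot; +z runs along its axis to the capped end. A bystander: stays where it is
- fixture: fixed test fixture: black plate 260 (x) x 250 (y) x 12 mm with two parallel cradles along its y, 110 mm apart along x, each with a yellow end stop (+y) and a grey one (-y), 126 mm apart, tops 46 mm above the table. White 14 mm dots on the plate mid-cradle: one for cradle 1 (-x side, nearer the robot), two for cradle 2. A 24 mm high rail along each x edge. Origin: centre of its underside
- cradle1 (a point): middle of the one-dot cradle: the centre of a module laid home, 55 mm above the table; axes as the fixture's, +y to the yellow stop (8 mm of play to either stop). The cradle is two white V-blocks 14 mm long, 38 mm either side of this point along y (62 mm clear between them), open upwards at 45 degrees each side; arms reach 27 mm either side in x and up to 54 mm above the table
- cradle2 (a point): middle of the two-dot cradle, likewise
- bar (a joint): retaining bar, a light aluminium bridge across the fixture (250 mm along its x, 16 mm wide, underside 78 mm and top 88 mm above the table, a grey leg at each x edge), sliding on the rails along the fixture's +y. Value in m: 0 = parked clear of the cradles at the -y edge, 0.10 = fully over the modules at its end stop; it stays where it is left, about 2 N to move
- bar_grip (a point): grip point in the red upright tab in the middle of the bar's top, 115 mm above the table; the tab is 40 mm along the fixture's x, 14 mm thick along its y, from 88 to 133 mm above the table
- start (a joint): green spring push button of 32 mm diameter in a black housing standing on the table; value in m, 0 = up, 0.006 = fully down (about 5 N)
- start_top (a point): centre of the button's top face
- driver: screwdriver lying on the table, 150 mm long; a bystander. Origin: on its underside
- reel: small yellow reel (ring) lying flat, 76 mm across, 25 mm high; a bystander. Origin: centre of its underside
Not all that is in view belongs to the job. Of the things shaped like the part that bears start, the black one is meant.

How it is judged:
By the outcome, as a careful person would: the job done as asked, in the order asked, and still so for the second after the job is handed in, with the robot touching nothing.
It also fails if it takes over 72 s, if anything falls off the work surface, if the arm or the gripper's body presses on something with over 40 N, if the wrist force passes 120 N, or if a joint passes its speed limit or range.

## Working session

There is one attempt and no reset: what is moved stays moved. The work goes in short steps, Python scripts to look and compute and a tool call to move; the robot and the scene stay as the last step left them, time stands still between calls to the robot, and variables do not carry over. Pictures are saved under pics/ and viewed, at most 10 in all, crops included, and the job is handed in when it is done.

Besides the shell and the picture viewer there is one more tool, called after "Emit:" in YAML: its name, and indented under it one key for each argument. move_arm: Moves the arm, as the interface text tells. Its arguments: {"type":"object","properties":{"motion":{"type":"array"}},"required":["motion"]}

```bash
mkdir -p pics; ls; python3 - <<'E'
from plant import ctrl
import cv2,pickle,numpy as np
d={}
for n in("scene","side","wrist"):
    s=ctrl.snapshot(n); d[n]=s; 
pickle.dump(d,open('s0.pkl','wb'))
cv2.imwrite('pics/a.png',d['scene']['color']);cv2.imwrite('pics/b.png',d['side']['color'])
for n in d: print(n,d[n].keys(),np.round(d[n]['camera_matrix'],1).tolist(),np.round(d[n]['cam_to_world'],3).tolist())
print(ctrl.get_obs())
E
```

```text
pics
scene dict_keys(['color', 'camera_matrix', 'cam_to_world']) [[474.0, 0.0, 281.1], [0.0, 474.0, 220.6], [0.0, 0.0, 1.0]] [[-0.404, -0.56, 0.723, 1.263], [0.915, -0.229, 0.333, 0.245], [-0.021, 0.796, 0.605, 0.68], [0.0, 0.0, 0.0, 1.0]]
side dict_keys(['color', 'camera_matrix', 'cam_to_world']) [[463.8, 0.0, 272.9], [0.0, 463.8, 205.3], [0.0, 0.0, 1.0]] [[-0.948, 0.171, -0.269, 0.222], [-0.318, -0.556, 0.768, 0.881], [-0.019, 0.814, 0.581, 0.811], [0.0, 0.0, 0.0, 1.0]]
wrist dict_keys(['color', 'camera_matrix', 'cam_to_world']) [[333.1, 0.0, 280.0], [0.0, 333.1, 209.7], [0.0, 0.0, 1.0]] [[-0.233, -0.939, -0.254, 0.09], [0.972, -0.225, -0.062, -0.672], [0.001, -0.262, 0.965, 0.383], [0.0, 0.0, 0.0, 1.0]]
{'clock': 0.15, 'joint_pos': array([-5.99832358e+01,  2.05800819e+01,  6.45823127e-01, -1.35857424e-02,
       -7.01338132e+01, -1.65064633e+01]), 'qvel': array([-0.04095427,  0.00751522,  0.17036514,  0.07470067,  0.0329431 ,
        0.02933833]), 'tau': array([-1.14909530e-03, -5.83276892e+01,  2.93291259e+01,  7.00122759e+00,
        8.78660067e-03, -1.21729463e-04]), 'tool_pos': array([ 0.15758424, -0.65600521,  0.2448629 ]), 'orientation': array([ 1.79931104e+02, -7.09558671e-03, -1.66494319e+02]), 'force': array([-0.83723097,  0.21714463,  0.40360658]), 'moment': array([0.00312658, 0.00075084, 0.00716403]), 'gripper_force': 0.0, 'opening': 0.08752859345409571}
```

View pics/a.png

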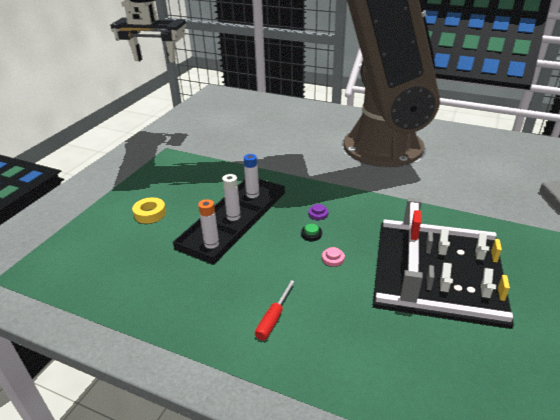

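View pics/b.png

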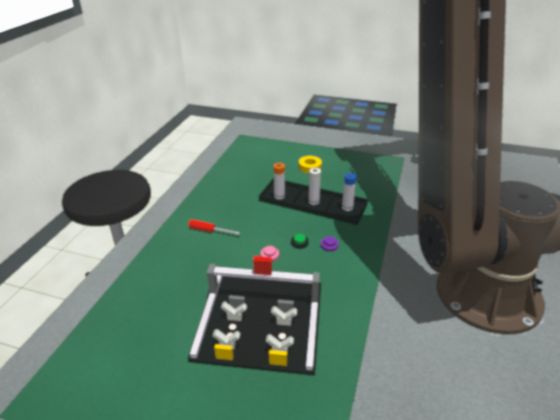

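Scene view: blue cap (251,160), white (231,180), orange (207,208); button-shaped candidates are purple (318,212), green button in black housing (312,230), and pink (333,256). The black one at (312,230) is meant. The fixture is on the right, with the red tab at (416,225). I'll confirm with an enlarged crop while I measure.

```bash
cat > h.py <<'E'
import numpy as np,cv2
from scipy.spatial.transform import Rotation as Ro
def ray(s,uv):
    K=s['camera_matrix'];T=s['cam_to_world'];p=np.linalg.solve(K,[uv[0],uv[1],1.])
    d=T[:3,:3]@(p*[1,-1,-1]);return T[:3,3],d/np.linalg.norm(d)
def plane(s,uv,z):
    o,d=ray(s,uv);return o+d*(z-o[2])/d[2]
def tri(*rs):
    A=sum(np.eye(3)-np.outer(d,d) for o,d in rs);b=sum((np.eye(3)-np.outer(d,d))@o for o,d in rs)
    return np.linalg.solve(A,b)
def proj(s,P):
    T=s['cam_to_world'];p=(T[:3,:3].T@(np.array(P)-T[:3,3]))*[1,-1,-1];q=s['camera_matrix']@p;return q[:2]/q[2]
def blobs(img,h,smin=110,vmin=50,tol=8,amin=15,smax=255,roi=None):
    H=cv2.cvtColor(img,cv2.COLOR_BGR2HSV).astype(int)
    m=(abs((H[...,0]-h+90)%180-90)<=tol)&(H[...,1]>=smin)&(H[...,1]<=smax)&(H[...,2]>=vmin)
    if roi: k=np.zeros_like(m);k[roi[1]:roi[3],roi[0]:roi[2]]=1;m&=k
    n,_,st,c=cv2.connectedComponentsWithStats(m.astype(np.uint8))
    return [(c[i].round(1).tolist(),st[i].tolist()) for i in range(1,n) if st[i,4]>=amin]
E
python3 - <<'E'
import pickle,cv2,numpy as np
from h import *
d=pickle.load(open('s0.pkl','rb'))
for n,roi in (('scene',(120,140,530,345)),('side',(180,150,400,370))):
    I=d[n]['color']
    for c,h,s in(('blue',112,110),('orange',10,150),('red',0,150),('yellow',24,150),('green',70,150)):
        print(n,c,blobs(I,h,s,tol=5 if c in('orange','red','yellow') else 12,roi=roi))
    print(n,'white',blobs(I,90,0,vmin=170,tol=90,smax=60,roi=roi,amin=8))
I=d['scene']['color'];J=d['side']['color']
a=cv2.resize(I[190:330,285:525],None,fx=3.3,fy=3.3,interpolation=cv2.INTER_CUBIC)
b=cv2.resize(J[220:370,185:345],None,fx=3.3,fy=3.3,interpolation=cv2.INTER_CUBIC)
cv2.imwrite('pics/c.png',a[:600,:800])
E
```

```text
scene blue [([249.9, 160.5], [244, 154, 13, 14, 150])]
scene orange [([206.3, 207.5], [198, 200, 17, 16, 197])]
scene red [([415.7, 224.8], [411, 210, 10, 30, 212]), ([268.1, 321.4], [255, 303, 27, 37, 509])]
scene yellow [([148.8, 210.0], [133, 198, 32, 25, 667]), ([495.6, 250.5], [491, 239, 10, 24, 171]), ([502.9, 287.6], [498, 275, 12, 26, 215])]
scene green [([311.0, 228.5], [305, 224, 13, 11, 99])]
scene white [([122.0, 142.9], [120, 140, 5, 9, 29]), ([266.0, 141.6], [263, 141, 6, 2, 9]), ([275.6, 147.9], [249, 140, 51, 17, 314]), ([296.7, 141.8], [293, 140, 8, 5, 19]), ([317.8, 140.8], [315, 140, 7, 3, 11]), ([332.3, 145.6], [316, 140, 31, 15, 182]), ([350.7, 148.4], [349, 147, 6, 3, 10]), ([305.1, 150.0], [300, 148, 13, 6, 27]), ([239.7, 156.4], [236, 153, 10, 8, 25]), ([438.6, 158.0], [436, 157, 6, 3, 8]), ([419.1, 159.9], [415, 158, 10, 5, 18]), ([494.4, 168.3], [478, 158, 35, 22, 311]), ([471.2, 166.0], [460, 161, 19, 11, 54]), ([426.1, 174.6], [413, 163, 25, 24, 173]), ([438.4, 165.7], [437, 163, 4, 6, 9]), ([516.4, 171.8], [514, 169, 7, 6, 15]), ([474.0, 173.1], [472, 171
[... 1099 characters left out ...]
 ([223.1, 351.8], [213, 343, 21, 18, 275]), ([277.3, 357.4], [268, 349, 20, 17, 282])]
side green [([299.3, 238.0], [293, 233, 13, 11, 113])]
side white [([187.9, 158.7], [180, 150, 25, 27, 347]), ([315.2, 170.6], [310, 168, 11, 6, 53]), ([233.0, 270.7], [214, 267, 41, 9, 250]), ([291.6, 275.5], [268, 271, 45, 10, 282]), ([218.5, 277.1], [217, 275, 4, 6, 20]), ([202.0, 324.6], [190, 293, 25, 62, 399]), ([233.1, 307.8], [223, 303, 23, 11, 116]), ([311.5, 335.1], [306, 302, 11, 65, 393]), ([283.4, 312.5], [273, 307, 23, 12, 121]), ([232.1, 326.3], [229, 324, 7, 6, 29]), ([225.9, 335.7], [214, 330, 25, 13, 160]), ([281.8, 335.6], [279, 333, 7, 6, 34]), ([279.3, 341.1], [267, 335, 26, 13, 143])]
```

View pics/c.png

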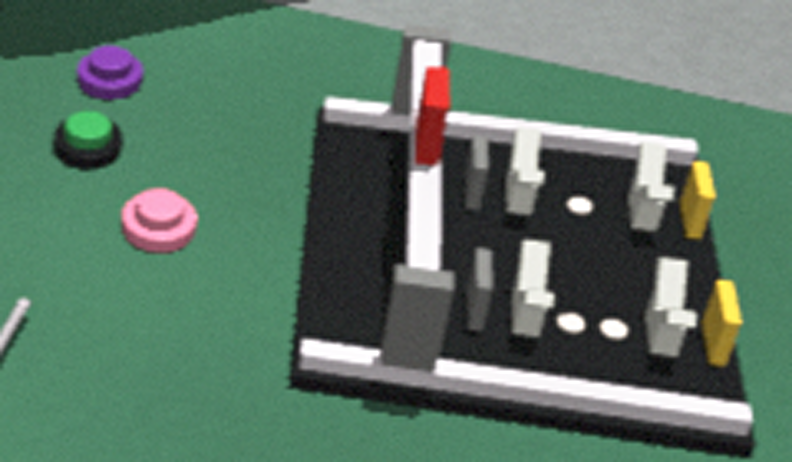

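The crop confirms it: the green button in the black housing at (312,230) is the one meant, the purple and pink ones are decoys. The one-dot cradle is the robot-side one (dot at scene 460,252); the two dots are at (458,287) and (471,289).

```bash
python3 - <<'E'
import pickle
from h import *
d=pickle.load(open('s0.pkl','rb'));A,B=d['scene'],d['side']
def t(n,a,b,z):
    P=tri(ray(A,a),ray(B,b));print(n,P.round(4),'pl',plane(A,a,z)[:2].round(4),plane(B,b,z)[:2].round(4));return P
t('blue',(249.9,160.5),(350.1,178.2),.103)
t('orange',(206.3,207.5),(278.8,167.9),.103)
t('whitetop',(229.2,177.6),(315.2,170.6),.114)
t('tab',(415.7,224.8),(262.3,264.2),.1105)
t('btn',(311,228.5),(299.3,238),.03)
t('y1',(495.6,250.5),(277.3,357.4),.029)
t('y2',(502.9,287.6),(223.1,351.8),.029)
for p in((460.2,251.7),(457.6,287.2),(470.6,289.1)):print('dotA',plane(A,p,.012)[:2].round(4))
for p in((281.8,335.6),(232.1,326.3)):print('dotB',plane(B,p,.012)[:2].round(4))
E
```

```text
blue [ 0.3825 -0.2398  0.1044] pl [ 0.3831 -0.2387] [ 0.3828 -0.2454]
orange [ 0.5933 -0.2352  0.1051] pl [ 0.5922 -0.2355] [ 0.5946 -0.2408]
whitetop [ 0.484  -0.2395  0.1134] pl [ 0.4855 -0.2384] [ 0.4838 -0.2393]
tab [0.4976 0.1787 0.1129] pl [0.4965 0.1799] [0.4982 0.1739]
btn [ 0.4744 -0.0444  0.0186] pl [ 0.4884 -0.0391] [ 0.4708 -0.0315]
y1 [0.411  0.3385 0.0291] pl [0.4113 0.3388] [0.4108 0.3379]
y2 [0.5189 0.3592 0.0296] pl [0.5184 0.3594] [0.5191 0.3586]
dotA [0.4214 0.2732]
dotA [0.5312 0.2822]
dotA [0.5269 0.3058]
dotB [0.4228 0.2712]
dotB [0.5334 0.2803]
```

```bash
cat >> h.py <<'E'
R0=np.array([[0,-1,0],[-1,0,0],[0,0,-1.]])
def Rt(t,psi=0): return Ro.from_euler('z',psi,degrees=True).as_matrix()@Ro.from_euler('x',t,degrees=True).as_matrix()@R0
def cur():
    from plant import ctrl
    o=ctrl.get_obs();return np.array(o['tool_pos']),Ro.from_euler('xyz',o['orientation'],degrees=True).as_matrix(),o
def go(*targets):
    """each target (pos,R): shift from current, chained"""
    p,R,o=cur();print('t',round(o['clock'],2),'p',p.round(4),'rpy',o['orientation'].round(1),'j',o['joint_pos'].round(1),'F',o['force'].round(1),'op',round(o['opening'],4),'gf',round(o['gripper_force'],1))
    for P,Q in targets:
        P=np.array(P);sh=R.T@(P-p)*1000;rv=Ro.from_matrix(R.T@Q).as_rotvec(degrees=True)
        print('shift',sh.round(1),'rot',rv.round(2),'rows',round(max(np.linalg.norm(sh)/41.7,np.linalg.norm(rv)/7.16),1));p,R=P,Q
E
python3 - <<'E'
from h import *;import pickle
d=pickle.load(open('s0.pkl','rb'));print(plane(d['scene'],(148.8,210),.0125))
z=Rt(60)[:,2];b=np.array([.3825,-.24,.067])
go(([.28,-.45,.2],Rt(20)),(b-.12*z,Rt(60)),(b,Rt(60)))
E
```

```text
[ 0.54862072 -0.43526517  0.0125    ]
t 0.15 p [ 0.1576 -0.656   0.2449] rpy [ 179.9   -0.  -166.5] j [-60.   20.6   0.6  -0.  -70.1 -16.5] F [-0.8  0.2  0.4] op 0.0875 gf 0.0
shift [-167.1  171.7   45. ] rot [-13.28 -16.89 -75.68] rows 11.0
shift [ -74.7 -102.5  104.9] rot [  0. -40.   0.] rows 5.6
shift [  0.   0. 120.] rot [0. 0. 0.] rows 2.9
```

Emit:
move_arm:
  motion:
    - [[-167,172,45],[-13.3,-16.9,-75.7],0]
    - [[-167,172,45],[-13.3,-16.9,-75.7],0]
    - [[-167,172,45],[-13.3,-16.9,-75.7],0]
    - [[-167,172,45],[-13.3,-16.9,-75.7],0]
    - [[-167,172,45],[-13.3,-16.9,-75.7],0]
    - [[-167,172,45],[-13.3,-16.9,-75.7],0]
    - [[-167,172,45],[-13.3,-16.9,-75.7],0]
    - [[-167,172,45],[-13.3,-16.9,-75.7],0]
    - [[-167,172,45],[-13.3,-16.9,-75.7],0]
    - [[-167,172,45],[-13.3,-16.9,-75.7],0]

```text
clock: 0.98
tool_pos: [0.28, -0.4498, 0.2006]
orientation: [178.9, 18.5, -96.8]
force: [0.4, -0.3, 0.2]
opening: 0.0878
gripper_force: 0.0
```

```bash
python3 - <<'E'
from h import *
z=Rt(60)[:,2];b=np.array([.3825,-.24,.067])
go((b-.12*z,Rt(60)),(b,Rt(60)))
E
```

```text
t 0.98 p [ 0.28   -0.4498  0.2006] rpy [178.9  18.5 -96.8] j [-46.8  18.6  -5.2 -13.6 -79.5  44.3] F [ 0.4 -0.3  0.2] op 0.0878 gf 0.0
shift [-87.9 -91.3 105.3] rot [ -3.36 -41.43  -5.74] rows 5.9
shift [  0.   0. 120.] rot [0. 0. 0.] rows 2.9
```

Emit:
move_arm:
  motion:
    - [[-88,-91,105],[-3.4,-41.4,-5.7],0]
    - [[-88,-91,105],[-3.4,-41.4,-5.7],0]
    - [[-88,-91,105],[-3.4,-41.4,-5.7],0]
    - [[-88,-91,105],[-3.4,-41.4,-5.7],0]
    - [[-88,-91,105],[-3.4,-41.4,-5.7],0]
    - [[-88,-91,105],[-3.4,-41.4,-5.7],0]
    - [[-88,-91,105],[-3.4,-41.4,-5.7],0]
    - [[-88,-91,105],[-3.4,-41.4,-5.7],0]

```text
clock: 1.65
tool_pos: [0.3821, -0.345, 0.1238]
orientation: [179.2, 60.1, -91.1]
force: [-0.0, -0.3, 0.0]
opening: 0.0878
gripper_force: 0.0
```

```bash
python3 - <<'E'
from h import *;from plant import ctrl
z=Rt(60)[:,2];b=np.array([.3825,-.24,.067])
go((b-.12*z,Rt(60)),(b,Rt(60)))
s=ctrl.snapshot('wrist');cv2.imwrite('pics/w1.png',s['color'])
bl=blobs(s['color'],112,110,tol=12);print(bl,plane(s,bl[0][0],.103),proj(s,[.3825,-.24,.103]))
E
```

```text
t 1.65 p [ 0.3821 -0.345   0.1238] rpy [179.2  60.1 -91.1] j [ -48.3   42.5   11.4  -37.3 -107.1   52.8] F [-0.  -0.3  0. ] op 0.0878 gf 0.0
shift [-3.3 -0.4 -0.6] rot [-0.21  0.07 -0.56] rows 0.1
shift [  0.   0. 120.] rot [0. 0. 0.] rows 2.9
[([281.9, 256.7], [263, 243, 39, 29, 1059]), ([344.7, 264.3], [327, 256, 39, 16, 490])] [ 0.38194265 -0.25925868  0.103     ] [281.2581708  259.65788902]
```

View pics/w1.png

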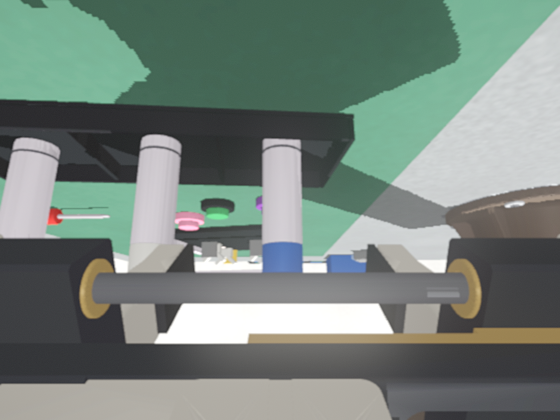

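The wrist view shows the blue-capped module centred between the jaws (column 282), so I'm advancing and gripping.

Emit:
move_arm:
  motion:
    - [[-3,0,40],[0,0,-0.5],0]
    - [[-3,0,80],[0,0,-0.5],0]
    - [[-3,0,110],[0,0,-0.5],0]
    - [[-3,0,119],[0,0,-0.5],0]
    - [[-3,0,119],[0,0,-0.5],0.3]
    - [[-3,0,119],[0,0,-0.5],1]
    - [[-3,0,119],[0,0,-0.5],1]
    - [[-3,0,119],[0,0,-0.5],1]
    - [[-3,0,119],[0,0,-0.5],1]
    - [[-3,0,119],[0,0,-0.5],1]

```text
clock: 2.53
tool_pos: [0.3833, -0.2412, 0.0701]
orientation: [-179.3, 59.8, -89.6]
force: [-0.3, 0.4, 0.5]
opening: 0.053
gripper_force: 0.0
```

```bash
python3 - <<'E'
from h import *
b=np.array([.3825,-.24,.067])
y=lambda s,P:P
psi=11.2;c1=np.array([.4225,.2722,.055]);ey=Ro.from_euler('z',psi,degrees=True).apply([0,1,0])
pl=c1+.008*ey
p,R,o=cur()
go((p+[0,0,.16],R),([.46,.02,.26],Rt(15,5)),(pl+[0,0,.1],Rt(-30,psi)),(pl,Rt(-30,psi)))
E
```

```text
t 2.53 p [ 0.3833 -0.2412  0.0701] rpy [-179.3   59.8  -89.6] j [-42.7  40.9  -1.4 -39.9 -95.3  57. ] F [-0.3  0.4  0.5] op 0.053 gf 0.0
shift [-138.3   -0.9  -80.4] rot [0. 0. 0.] rows 3.8
shift [-156.8  -76.2  211.2] rot [-3.48 44.78 -3.99] rows 6.6
shift [-226.3   16.2  169.4] rot [ 0.83 44.96 -6.31] rows 6.8
shift [-50.    0.   86.6] rot [0. 0. 0.] rows 2.4
```

Emit:
move_arm:
  motion:
    - [[0,0,0],[0,0,0],1]
    - [[0,0,0],[0,0,0],1]
    - [[0,0,0],[0,0,0],1]
    - [[0,0,0],[0,0,0],1]
    - [[0,0,0],[0,0,0],1]
    - [[0,0,0],[0,0,0],1]
    - [[0,0,0],[0,0,0],1]

```text
clock: 3.12
tool_pos: [0.3831, -0.2404, 0.0697]
orientation: [-179.5, 59.9, -89.6]
force: [-0.5, 0.2, -1.0]
opening: 0.0304
gripper_force: 29.8
```

Emit:
move_arm:
  motion:
    - [[-14,0,-8],[0,0,0],1]
    - [[-35,0,-20],[0,0,0],1]
    - [[-60,0,-35],[0,0,0],1]
    - [[-95,0,-55],[0,0,0],1]
    - [[-120,0,-70],[0,0,0],1]
    - [[-138,0,-80],[0,0,0],1]
    - [[-138,0,-80],[0,0,0],1]

```text
clock: 3.7
tool_pos: [0.383, -0.2416, 0.2347]
orientation: [-178.7, 59.5, -88.9]
force: [-0.2, -0.4, -1.8]
opening: 0.0307
gripper_force: 29.8
```

```bash
python3 - <<'E'
from h import *;from plant import ctrl
go(([.46,.02,.26],Rt(15,5)))
p,R,o=cur();print(R[:,2])
a=ctrl.snapshot('scene');b=ctrl.snapshot('side')
A=blobs(a['color'],112,110,tol=12,roi=(200,90,340,260));B=blobs(b['color'],112,110,tol=12,roi=(180,80,400,300));print(A,B)
P=tri(ray(a,A[0][0]),ray(b,B[0][0]));print(P,P-p)
E
```

```text
t 3.7 p [ 0.383  -0.2416  0.2347] rpy [-178.7   59.5  -88.9] j [ -43.1   28.5    3.7  -42.  -108.5   46. ] F [-0.2 -0.4 -1.8] op 0.0307 gf 29.8
shift [-153.9  -77.   213. ] rot [-3.68 44.42 -3.73] rows 6.6
[ 0.0068598   0.86143329 -0.50782441]
[([244.7, 96.1], [238, 90, 14, 13, 158])] [([314.9, 112.4], [309, 110, 13, 5, 47]), ([380.4, 113.1], [378, 112, 6, 3, 15]), ([352.7, 124.4], [349, 122, 9, 5, 26])]
[ 0.47947686 -0.18832833  0.31387586] [0.09644712 0.05322343 0.07919759]
```

Emit:
move_arm:
  motion:
    - [[-154,-77,213],[-3.7,44.4,-3.7],1]
    - [[-154,-77,213],[-3.7,44.4,-3.7],1]
    - [[-154,-77,213],[-3.7,44.4,-3.7],1]
    - [[-154,-77,213],[-3.7,44.4,-3.7],1]
    - [[-154,-77,213],[-3.7,44.4,-3.7],1]
    - [[-154,-77,213],[-3.7,44.4,-3.7],1]
    - [[-154,-77,213],[-3.7,44.4,-3.7],1]
    - [[-154,-77,213],[-3.7,44.4,-3.7],1]

```text
clock: 4.47
tool_pos: [0.4592, 0.024, 0.2562]
orientation: [179.7, 15.2, -84.9]
force: [0.5, -0.1, -2.8]
opening: 0.0305
gripper_force: 29.8
```

```bash
python3 - <<'E'
from h import *
psi=11.2;c1=np.array([.4225,.2722,.055]);ey=Ro.from_euler('z',psi,degrees=True).apply([0,1,0])
pl=c1+.0127*ey
go((pl+[0,0,.1],Rt(-30,psi)),(pl,Rt(-30,psi)))
E
```

```text
t 4.47 p [0.4592 0.024  0.2562] rpy [179.7  15.2 -84.9] j [ 14.4   1.4 -17.1 -16.1 -70.   -4. ] F [ 0.5 -0.1 -2.8] op 0.0305 gf 29.8
shift [-227.3   15.1  166.8] rot [ 1.13 45.2  -6.13] rows 6.8
shift [-50.    0.   86.6] rot [0. 0. 0.] rows 2.4
```

Emit:
move_arm:
  motion:
    - [[-227,15,167],[1.1,45.2,-6.1],1]
    - [[-227,15,167],[1.1,45.2,-6.1],1]
    - [[-227,15,167],[1.1,45.2,-6.1],1]
    - [[-227,15,167],[1.1,45.2,-6.1],1]
    - [[-227,15,167],[1.1,45.2,-6.1],1]
    - [[-227,15,167],[1.1,45.2,-6.1],1]
    - [[-227,15,167],[1.1,45.2,-6.1],1]
    - [[-227,15,167],[1.1,45.2,-6.1],1]
    - [[-227,15,167],[1.1,45.2,-6.1],1]
    - [[-227,15,167],[1.1,45.2,-6.1],1]

```text
clock: 5.3
tool_pos: [0.4199, 0.2831, 0.1525]
orientation: [179.7, -30.1, -78.7]
force: [-0.5, -0.0, -0.7]
opening: 0.0305
gripper_force: 29.8
```

```bash
python3 - <<'E'
from h import *;from plant import ctrl
psi=11.2;c1=np.array([.4225,.2722,.055]);ey=Ro.from_euler('z',psi,degrees=True).apply([0,1,0])
pl=c1+.0127*ey
go((pl+[0,0,.02],Rt(-30,psi)),(pl+[0,0,.1],Rt(-30,psi)))
I=np.hstack([ctrl.snapshot('scene')['color'][120:320,360:560],ctrl.snapshot('side')['color'][200:400,170:370]])
cv2.imwrite('pics/d.png',cv2.resize(I,None,fx=2,fy=2))
E
```

```text
t 5.3 p [0.4199 0.2831 0.1525] rpy [179.7 -30.1 -78.7] j [ 67.7  20.7 -25.8  16.8 -70.2 -66. ] F [-0.5 -0.  -0.7] op 0.0305 gf 29.8
shift [-40.2  -0.8  66.3] rot [ 0.27 -0.09  0.13] rows 1.9
shift [ 40.    0.  -69.3] rot [0. 0. 0.] rows 1.9
```

View pics/d.png

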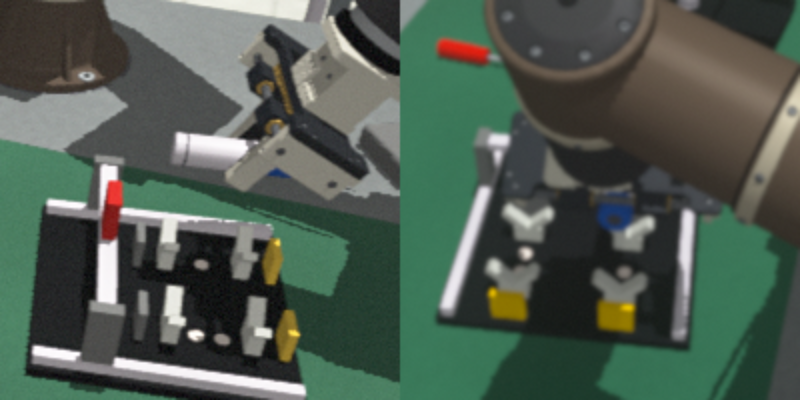

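The picture shows the blue module horizontal above cradle 1, cap to the yellow side. Lowering it now.

Emit:
move_arm:
  motion:
    - [[-15,-1,25],[0.3,0,0],1]
    - [[-30,-1,50],[0.3,0,0],1]
    - [[-40,-1,66],[0.3,0,0],1]
    - [[-44,-1,73],[0.3,0,0],1]
    - [[-46.5,-1,77],[0.3,0,0],1]
    - [[-47.5,-1,79],[0.3,0,0],1]
    - [[-48.5,-1,80.5],[0.3,0,0],1]
    - [[-48.5,-1,80.5],[0.3,0,0],1]

```text
clock: 6.07
tool_pos: [0.4224, 0.2845, 0.0626]
orientation: [-179.7, -29.7, -79.1]
force: [0.4, 0.3, -2.4]
opening: 0.0304
gripper_force: 29.8
```

```bash
python3 - <<'E'
from h import *;from plant import ctrl
psi=11.2;c1=np.array([.4225,.2722,.055]);ey=Ro.from_euler('z',psi,degrees=True).apply([0,1,0])
pl=c1+.0127*ey
go((pl,Rt(-30,psi)))
E
```

```text
t 6.07 p [0.4224 0.2845 0.0626] rpy [-179.7  -29.7  -79.1] j [ 67.5  27.  -31.   19.  -58.7 -70.2] F [ 0.4  0.3 -2.4] op 0.0304 gf 29.8
shift [-4.3  2.3  6.2] rot [-0.19  0.32 -0.22] rows 0.2
```

Emit:
move_arm:
  motion:
    - [[-1,0.5,1.7],[0,0.2,0],1]
    - [[-1.5,1,2.6],[0,0.2,0],1]
    - [[-2,1,3.5],[0,0.2,0],1]
    - [[-2.5,1,4.3],[0,0.2,0],1]
    - [[-3,1,5.2],[0,0.2,0],1]
    - [[-3,1,5.2],[0,0.2,0],1]
    - [[-3,1,5.2],[0,0.2,0],1]

```text
clock: 6.65
tool_pos: [0.421, 0.2842, 0.0557]
orientation: [-179.7, -30.0, -79.0]
force: [-2.0, -0.1, -2.1]
opening: 0.0305
gripper_force: 29.8
```

```bash
python3 - <<'E'
from h import *
psi=11.2;c1=np.array([.4225,.2722,.055]);ey=Ro.from_euler('z',psi,degrees=True).apply([0,1,0])
pl=c1+.0127*ey
go((pl,Rt(-30,psi)))
E
```

```text
t 6.65 p [0.421  0.2842 0.0557] rpy [-179.7  -30.   -79. ] j [ 67.6  27.6 -31.4  19.2 -58.1 -70.7] F [-2.  -0.1 -2.1] op 0.0305 gf 29.8
shift [-1.   0.8  0.3] rot [-0.15  0.04 -0.17] rows 0.0
```

Emit:
move_arm:
  motion:
    - [[-0.5,0,0.9],[0,0,0],1]
    - [[-0.7,0,1.3],[0,0,0],1]
    - [[-0.7,0,1.3],[0,0,0],1]
    - [[-0.7,0,1.3],[0,0,0],1]

```text
clock: 6.98
tool_pos: [0.421, 0.284, 0.0553]
orientation: [-179.7, -30.0, -79.0]
force: [-4.4, -0.2, 7.9]
opening: 0.0303
gripper_force: 29.8
```

Emit:
move_arm:
  motion:
    - [[0,0,0],[0,0,0],0.55]
    - [[0,0,0],[0,0,0],0.5]
    - [[0,0,0],[0,0,0],0]
    - [[0,0,0],[0,0,0],0]
    - [[0,0,0],[0,0,0],0]
    - [[0,0,0],[0,0,0],0]
    - [[0,0,-20],[0,0,0],0]
    - [[0,0,-60],[0,0,0],0]
    - [[0,0,-100],[0,0,0],0]
    - [[0,0,-120],[0,0,0],0]

```text
clock: 7.82
tool_pos: [0.4097, 0.3457, 0.1619]
orientation: [-179.5, -29.8, -79.0]
force: [0.4, 1.0, 0.7]
opening: 0.0868
gripper_force: 0.0
```

```bash
python3 - <<'E'
from h import *;from plant import ctrl
z=Rt(60)[:,2];b=np.array([.5935,-.236,.067])
go(([.44,.12,.28],Rt(10,5)),([.56,-.30,.26],Rt(40)),(b-.12*z,Rt(60)),(b,Rt(60)))
a,s=ctrl.snapshot('scene'),ctrl.snapshot('side')
I=np.hstack([a['color'][120:320,360:560],s['color'][200:400,170:370]])
cv2.imwrite('pics/e.png',cv2.resize(I,None,fx=2,fy=2))
E
```

```text
t 7.82 p [0.4097 0.3457 0.1619] rpy [-179.5  -29.8  -79. ] j [ 71.2  23.3 -19.5  15.3 -74.  -67.8] F [0.4 1.  0.7] op 0.0868 gf 0.0
shift [256.   13.4  10.3] rot [ -1.49 -39.71   6.17] rows 6.2
shift [425.8 -82.9 -54.8] rot [  2.14 -29.98   4.58] rows 10.5
shift [116.1 -33.5  76.2] rot [  0. -20.   0.] rows 3.4
shift [  0.   0. 120.] rot [0. 0. 0.] rows 2.9
```

View pics/e.png

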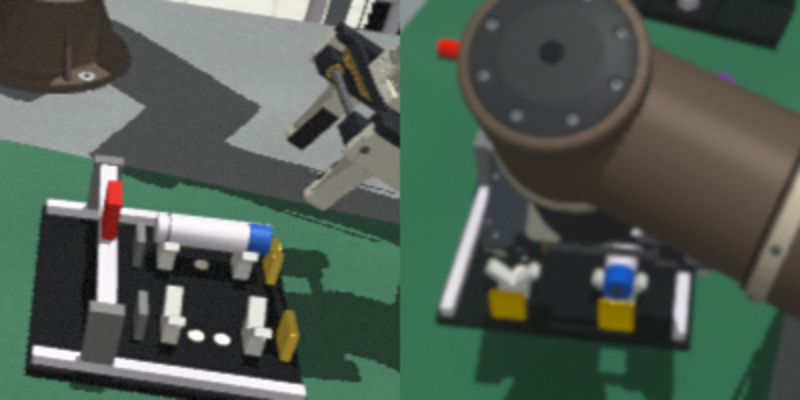

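The blue module lies flat in cradle 1 with its cap next to the yellow stop. Next is the orange one.

Emit:
move_arm:
  motion:
    - [[256,13,10],[-1.5,-39.7,6.2],0]
    - [[256,13,10],[-1.5,-39.7,6.2],0]
    - [[256,13,10],[-1.5,-39.7,6.2],0]
    - [[256,13,10],[-1.5,-39.7,6.2],0]
    - [[256,13,10],[-1.5,-39.7,6.2],0]
    - [[256,13,10],[-1.5,-39.7,6.2],0]
    - [[256,13,10],[-1.5,-39.7,6.2],0]

```text
clock: 8.5
tool_pos: [0.4406, 0.1117, 0.2806]
orientation: [-179.8, 10.2, -85.5]
force: [0.5, 0.7, 0.4]
opening: 0.0874
gripper_force: 0.0
```

Emit:
move_arm:
  motion:
    - [[426,-83,-55],[2.1,-30,4.6],0]
    - [[426,-83,-55],[2.1,-30,4.6],0]
    - [[426,-83,-55],[2.1,-30,4.6],0]
    - [[426,-83,-55],[2.1,-30,4.6],0]
    - [[426,-83,-55],[2.1,-30,4.6],0]
    - [[426,-83,-55],[2.1,-30,4.6],0]
    - [[426,-83,-55],[2.1,-30,4.6],0]
    - [[426,-83,-55],[2.1,-30,4.6],0]
    - [[426,-83,-55],[2.1,-30,4.6],0]
    - [[426,-83,-55],[2.1,-30,4.6],0]

```text
clock: 9.33
tool_pos: [0.5355, -0.2261, 0.2603]
orientation: [179.6, 39.9, -90.5]
force: [2.1, 1.2, 0.1]
opening: 0.0875
gripper_force: 0.0
```

```bash
python3 - <<'E'
from h import *
z=Rt(60)[:,2];b=np.array([.5935,-.236,.067])
go((b-.12*z,Rt(60)),(b,Rt(60)))
E
```

```text
t 9.33 p [ 0.5355 -0.2261  0.2603] rpy [179.6  39.9 -90.5] j [-27.5  25.3  12.9 -34.9 -97.2  28.8] F [2.1 1.2 0.1] op 0.0875 gf 0.0
shift [172.4 -59.2  29.3] rot [ 2.000e-02 -2.015e+01 -3.800e-01] rows 4.4
shift [  0.   0. 120.] rot [0. 0. 0.] rows 2.9
```

Emit:
move_arm:
  motion:
    - [[98,-59,-69],[0,-10,0],0]
    - [[98,-59,-69],[0,-10,0],0]
    - [[98,-59,-69],[0,-10,0],0]
    - [[98,-59,-69],[0,-10,0],0]
    - [[172,-59,29],[0,-20,0],0]
    - [[172,-59,29],[0,-20,0],0]
    - [[172,-59,29],[0,-20,0],0]
    - [[172,-59,29],[0,-20,0],0]
    - [[172,-59,29],[0,-20,0],0]

```text
clock: 10.08
tool_pos: [0.5931, -0.3366, 0.126]
orientation: [178.9, 60.0, -91.1]
force: [0.1, -0.4, 1.9]
opening: 0.0877
gripper_force: 0.0
```

```bash
python3 - <<'E'
from h import *;from plant import ctrl
z=Rt(60)[:,2];b=np.array([.5935,-.236,.067])
go((b-.12*z,Rt(60)),(b,Rt(60)))
s=ctrl.snapshot('wrist');bl=blobs(s['color'],10,150,tol=6);print(bl,proj(s,[.5935,-.236,.103]))
E
```

```text
t 10.08 p [ 0.5931 -0.3366  0.126 ] rpy [178.9  60.  -91.1] j [ -38.8   51.1   33.7  -46.5 -111.8   36.4] F [ 0.1 -0.4  1.9] op 0.0877 gf 0.0
shift [ 0.8 -0.4 -3.4] rot [ 0.16  0.04 -0.55] rows 0.1
shift [  0.   0. 120.] rot [0. 0. 0.] rows 2.9
[([281.6, 253.9], [263, 239, 39, 32, 1105])] [280.47131114 256.16517592]
```

Orange cap is centred (column 282). Advance, grip, and lift.

Emit:
move_arm:
  motion:
    - [[1,0,40],[0,0,-0.5],0]
    - [[1,0,80],[0,0,-0.5],0]
    - [[1,0,107],[0,0,-0.5],0]
    - [[1,0,116],[0,0,-0.5],0]
    - [[1,0,116],[0,0,-0.5],0.3]
    - [[1,0,116],[0,0,-0.5],1]
    - [[1,0,116],[0,0,-0.5],1]
    - [[1,0,116],[0,0,-0.5],1]
    - [[1,0,116],[0,0,-0.5],1]
    - [[1,0,116],[0,0,-0.5],1]

```text
clock: 10.97
tool_pos: [0.5944, -0.2385, 0.0704]
orientation: [-179.4, 59.7, -89.4]
force: [-0.2, 0.7, 0.1]
opening: 0.0533
gripper_force: 0.0
```

Emit:
move_arm:
  motion:
    - [[0,0,0],[0,0,0],1]
    - [[0,0,0],[0,0,0],1]
    - [[0,0,0],[0,0,0],1]
    - [[0,0,0],[0,0,0],1]
    - [[0,0,0],[0,0,0],1]
    - [[0,0,0],[0,0,0],1]
    - [[0,0,0],[0,0,0],1]

```text
clock: 11.55
tool_pos: [0.5942, -0.2375, 0.0698]
orientation: [-179.6, 59.8, -89.5]
force: [-1.1, 0.2, -0.8]
opening: 0.0309
gripper_force: 29.7
```

Emit:
move_arm:
  motion:
    - [[-14,0,-8],[0,0,0],1]
    - [[-35,0,-20],[0,0,0],1]
    - [[-60,0,-35],[0,0,0],1]
    - [[-95,0,-55],[0,0,0],1]
    - [[-120,0,-70],[0,0,0],1]
    - [[-147,0,-85],[0,0,0],1]
    - [[-147,0,-85],[0,0,0],1]

```text
clock: 12.13
tool_pos: [0.5947, -0.2383, 0.2483]
orientation: [-178.4, 59.3, -88.4]
force: [1.2, -0.4, -0.5]
opening: 0.0302
gripper_force: 29.7
```

```bash
python3 - <<'E'
from h import *
go(([.57,.02,.27],Rt(15,5)))
E
```

```text
t 12.13 p [ 0.5947 -0.2383  0.2483] rpy [-178.4   59.3  -88.4] j [ -33.9   38.4   26.6  -50.2 -111.3   30. ] F [ 1.2 -0.4 -0.5] op 0.0302 gf 29.7
shift [-150.8   23.6  211. ] rot [-3.65 44.27 -3.43] rows 6.2
```

Emit:
move_arm:
  motion:
    - [[-151,24,211],[-3.7,44.3,-3.4],1]
    - [[-151,24,211],[-3.7,44.3,-3.4],1]
    - [[-151,24,211],[-3.7,44.3,-3.4],1]
    - [[-151,24,211],[-3.7,44.3,-3.4],1]
    - [[-151,24,211],[-3.7,44.3,-3.4],1]
    - [[-151,24,211],[-3.7,44.3,-3.4],1]
    - [[-151,24,211],[-3.7,44.3,-3.4],1]
    - [[-151,24,211],[-3.7,44.3,-3.4],1]

```text
clock: 12.8
tool_pos: [0.5678, 0.0276, 0.2672]
orientation: [179.7, 15.4, -84.6]
force: [-0.4, -0.4, -3.3]
opening: 0.0303
gripper_force: 29.7
```

```bash
python3 - <<'E'
from h import *
psi=11.2;c=np.array([.5305,.2935,.055]);ey=Ro.from_euler('z',psi,degrees=True).apply([0,1,0])
pl=c+.0127*ey
go((pl+[0,0,.1],Rt(-30,psi)),(pl,Rt(-30,psi)))
E
```

```text
t 12.8 p [0.5678 0.0276 0.2672] rpy [179.7  15.4 -84.6] j [ 11.8  11.5  -4.  -16.  -73.6  -2. ] F [-0.4 -0.4 -3.3] op 0.0303 gf 29.7
shift [-241.    12.6  182.8] rot [ 1.06 45.36 -5.83] rows 7.3
shift [-50.    0.   86.6] rot [0. 0. 0.] rows 2.4
```

Emit:
move_arm:
  motion:
    - [[-241,13,183],[1,45.4,-5.8],1]
    - [[-241,13,183],[1,45.4,-5.8],1]
    - [[-241,13,183],[1,45.4,-5.8],1]
    - [[-241,13,183],[1,45.4,-5.8],1]
    - [[-241,13,183],[1,45.4,-5.8],1]
    - [[-241,13,183],[1,45.4,-5.8],1]
    - [[-241,13,183],[1,45.4,-5.8],1]
    - [[-241,13,183],[1,45.4,-5.8],1]
    - [[-241,13,183],[1,45.4,-5.8],1]
    - [[-241,13,183],[1,45.4,-5.8],1]

```text
clock: 13.63
tool_pos: [0.5297, 0.3012, 0.1509]
orientation: [179.5, -30.0, -79.0]
force: [-0.4, -0.4, -2.1]
opening: 0.0304
gripper_force: 29.7
```

```bash
python3 - <<'E'
from h import *
psi=11.2;c=np.array([.5305,.2935,.055]);ey=Ro.from_euler('z',psi,degrees=True).apply([0,1,0])
pl=c+.0127*ey
go((pl+[0,0,.006],Rt(-30,psi)))
E
```

```text
t 13.63 p [0.5297 0.3012 0.1509] rpy [179.5 -30.  -79. ] j [ 58.9  28.  -15.   20.3 -71.6 -58.7] F [-0.4 -0.4 -2.1] op 0.0304 gf 29.7
shift [-49.2   0.1  75.4] rot [ 0.6   0.04 -0.17] rows 2.2
```

Emit:
move_arm:
  motion:
    - [[-17,0,25],[0.5,0,0],1]
    - [[-33,0,50],[0.5,0,0],1]
    - [[-42,0,64],[0.5,0,0],1]
    - [[-46,0,70],[0.5,0,0],1]
    - [[-49,0,75],[0.5,0,0],1]
    - [[-49,0,75],[0.5,0,0],1]
    - [[-49,0,75],[0.5,0,0],1]

```text
clock: 14.22
tool_pos: [0.5297, 0.3048, 0.0639]
orientation: [-179.8, -29.8, -79.2]
force: [0.3, 0.7, -2.1]
opening: 0.0306
gripper_force: 29.7
```

```bash
python3 - <<'E'
from h import *
psi=11.2;c=np.array([.5305,.2935,.055]);ey=Ro.from_euler('z',psi,degrees=True).apply([0,1,0])
pl=c+.0127*ey
go((pl,Rt(-30,psi)))
E
```

```text
t 14.22 p [0.5297 0.3048 0.0639] rpy [-179.8  -29.8  -79.2] j [ 59.   33.2 -19.8  22.3 -61.9 -63.1] F [ 0.3  0.7 -2.1] op 0.0306 gf 29.7
shift [-5.7  1.5  7. ] rot [-0.    0.15 -0.36] rows 0.2
```

Emit:
move_arm:
  motion:
    - [[-1.5,0,2],[0,0.2,0],1]
    - [[-2.5,0,3.5],[0,0.2,0],1]
    - [[-3.3,0,4.7],[0,0.2,0],1]
    - [[-4,0,5.6],[0,0.2,0],1]
    - [[-4.6,0,6.4],[0,0.2,0],1]
    - [[-5,0,7],[0,0.2,0],1]
    - [[-5,0,7],[0,0.2,0],1]

```text
clock: 14.8
tool_pos: [0.5289, 0.3056, 0.0559]
orientation: [-179.8, -30.2, -79.1]
force: [-5.0, -0.4, 10.3]
opening: 0.03
gripper_force: 29.8
```

Emit:
move_arm:
  motion:
    - [[0,0,0],[0,0,0],0.55]
    - [[0,0,0],[0,0,0],0.5]
    - [[0,0,0],[0,0,0],0]
    - [[0,0,0],[0,0,0],0]
    - [[0,0,0],[0,0,0],0]
    - [[0,0,0],[0,0,0],0]
    - [[0,0,-20],[0,0,0],0]
    - [[0,0,-60],[0,0,0],0]
    - [[0,0,-100],[0,0,0],0]
    - [[0,0,-140],[0,0,0],0]

```text
clock: 15.63
tool_pos: [0.5149, 0.375, 0.1764]
orientation: [-179.9, -30.2, -79.1]
force: [0.7, 0.7, -0.0]
opening: 0.0866
gripper_force: 0.0
```

```bash
python3 - <<'E'
from h import *
print(Rt(0,11.2))
go(([.50,.15,.25],Rt(0,11.2)))
E
```

```text
[[ 0.19423435 -0.98095516  0.        ]
 [-0.98095516 -0.19423435  0.        ]
 [ 0.          0.         -1.        ]]
t 15.63 p [0.5149 0.375  0.1764] rpy [-179.9  -30.2  -79.1] j [ 63.4  30.2  -6.9  18.3 -78.2 -60.3] F [ 0.7  0.7 -0. ] op 0.0866 gf 0.0
shift [225.6  57.2  45.9] rot [ 2.000e-02 -3.016e+01 -2.800e-01] rows 5.7
```

Emit:
move_arm:
  motion:
    - [[226,57,0],[0,-30.2,-0.3],0]
    - [[226,57,0],[0,-30.2,-0.3],0]
    - [[226,57,46],[0,-30.2,-0.3],0]
    - [[226,57,46],[0,-30.2,-0.3],0]
    - [[226,57,46],[0,-30.2,-0.3],0]
    - [[226,57,46],[0,-30.2,-0.3],0]
    - [[226,57,46],[0,-30.2,-0.3],0]
    - [[226,57,46],[0,-30.2,-0.3],0]
    - [[226,57,46],[0,-30.2,-0.3],0]

```text
clock: 16.38
tool_pos: [0.5008, 0.1492, 0.2487]
orientation: [-180.0, 0.1, -78.8]
force: [0.3, -0.0, -0.0]
opening: 0.0876
gripper_force: 0.0
```

```bash
python3 - <<'E'
from h import *;from plant import ctrl
a,s,w=[ctrl.snapshot(n) for n in('scene','side','wrist')]
I=np.hstack([a['color'][140:340,360:560],s['color'][200:400,170:370]])
cv2.imwrite('pics/f.png',np.vstack([cv2.resize(I,None,fx=1.4,fy=1.4),cv2.resize(w['color'],(560,420))[:320]]))
bl=blobs(w['color'],0,150,tol=5);print(bl)
print('proj',proj(w,[.4976,.1787,.1105]))
A=blobs(a['color'],0,150,tol=5,roi=(380,180,460,280));B=blobs(s['color'],0,150,tol=5,roi=(220,220,320,300));print(A,B)
go(([.4976,.1787,.115],Rt(0,11.2)))
E
```

```text
[([261.1, 225.8], [259, 223, 8, 10, 17]), ([261.4, 243.6], [257, 234, 15, 17, 139])]
proj [277.77166766 236.18048343]
[([415.7, 225.1], [411, 210, 10, 30, 218])] [([262.3, 265.0], [254, 257, 18, 18, 281])]
t 16.53 p [0.5006 0.1503 0.2479] rpy [180.    0.  -78.7] j [ 38.2   6.1 -18.1  -0.1 -65.8 -26.9] F [0.  0.3 0.5] op 0.0878 gf 0.0
shift [-28.3  -2.7 132.9] rot [0.05 0.04 0.12] rows 3.3
```

View pics/f.png

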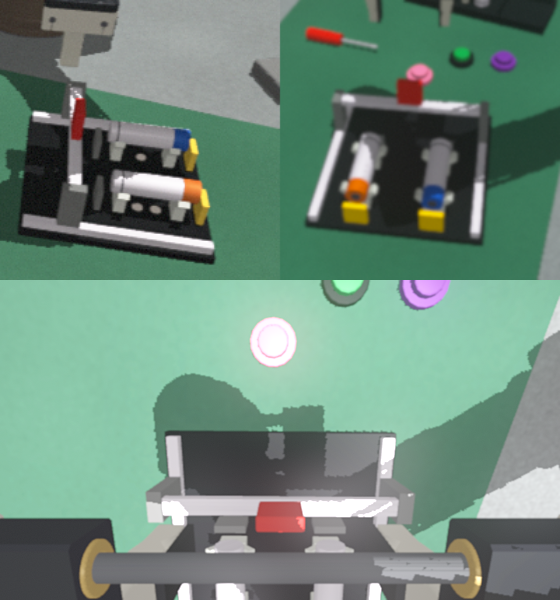

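Both modules lie in their cradles, caps at the yellow stops. In the wrist view the red tab is centred at about column 280. Moving to grip the tab.

Emit:
move_arm:
  motion:
    - [[-28,-1.5,30],[0,0,0],0.2]
    - [[-28,-1.5,70],[0,0,0],0.3]
    - [[-28,-1.5,105],[0,0,0],0.3]
    - [[-28,-1.5,125],[0,0,0],0.3]
    - [[-28,-1.5,133],[0,0,0],0.3]
    - [[-28,-1.5,133],[0,0,0],0.4]
    - [[-28,-1.5,133],[0,0,0],1]
    - [[-28,-1.5,133],[0,0,0],1]
    - [[-28,-1.5,133],[0,0,0],1]
    - [[-28,-1.5,133],[0,0,0],1]

```text
clock: 17.37
tool_pos: [0.4956, 0.1769, 0.1169]
orientation: [180.0, 0.1, -78.8]
force: [-8.8, -0.5, 4.0]
opening: 0.0398
gripper_force: 30.0
```

Emit:
move_arm:
  motion:
    - [[0,0,0],[0,0,0],1]
    - [[0,0,0],[0,0,0],1]
    - [[0,0,0],[0,0,0],1]
    - [[0,0,0],[0,0,0],1]

```text
clock: 17.7
tool_pos: [0.4956, 0.1769, 0.1168]
orientation: [180.0, 0.1, -78.8]
force: [-6.8, -0.2, 4.2]
opening: 0.0395
gripper_force: 30.0
```

```bash
python3 - <<'E'
from h import *
p,R,o=cur();ey=Ro.from_euler('z',11.2,degrees=True).apply([0,1,0])
go((p+.1*ey,R))
E
```

```text
t 17.7 p [0.4956 0.1769 0.1168] rpy [ 1.80e+02  1.00e-01 -7.88e+01] j [ 40.9  13.8 -27.7  -0.2 -48.5 -29.6] F [-6.8 -0.2  4.2] op 0.0395 gf 30.0
shift [-100.     0.     0.2] rot [0. 0. 0.] rows 2.4
```

Emit:
move_arm:
  motion:
    - [[-8,0.5,0],[0,0,0],1]
    - [[-20,1,0],[0,0,0],1]
    - [[-33,1,0],[0,0,0],1]
    - [[-46,1,0],[0,0,0],1]
    - [[-59,1,0],[0,0,0],1]
    - [[-72,1,0],[0,0,0],1]
    - [[-84,1,0],[0,0,0],1]
    - [[-94,1,0],[0,0,0],1]
    - [[-98,1,0],[0,0,0],1]
    - [[-98,1,0],[0,0,0],1]

```text
clock: 18.53
tool_pos: [0.4778, 0.2674, 0.1158]
orientation: [179.9, -0.6, -78.7]
force: [19.6, -32.2, 1.7]
opening: 0.0392
gripper_force: 29.9
```

Emit:
move_arm:
  motion:
    - [[-1.5,0,0],[0,0,0],1]
    - [[-3,0,0],[0,0,0],1]
    - [[-3,0,0],[0,0,0],1]

```text
clock: 18.78
tool_pos: [0.4775, 0.2684, 0.1158]
orientation: [179.8, -0.7, -78.8]
force: [24.5, -39.0, 2.5]
opening: 0.039
gripper_force: 30.0
```

Emit:
move_arm:
  motion:
    - [[3,0,0],[0,0,0],1]
    - [[6,1,0],[0,0,0],1]
    - [[6,2,0],[0,0,0],1]
    - [[6,2,0],[0,0,0],1]

```text
clock: 19.12
tool_pos: [0.4777, 0.2678, 0.116]
orientation: [-179.8, -0.2, -78.8]
force: [20.9, -17.8, -7.7]
opening: 0.039
gripper_force: 30.0
```

```bash
python3 - <<'E'
from h import *;from plant import ctrl
a,s=[ctrl.snapshot(n) for n in('scene','side')]
cv2.imwrite('pics/g.png',np.hstack([cv2.resize(a['color'][180:330,360:530],None,fx=2.3,fy=2.3),cv2.resize(s['color'][220:370,180:350],None,fx=2.3,fy=2.3)]))
A=blobs(a['color'],0,150,tol=5,roi=(380,180,500,300));B=blobs(s['color'],0,150,tol=5,roi=(220,220,330,350));print(A,B)
go()
E
```

```text
[([455.1, 239.7], [452, 235, 8, 10, 63])] [([255.4, 292.4], [247, 285, 18, 15, 240])]
t 19.22 p [0.4777 0.2678 0.116 ] rpy [-179.9   -0.2  -78.8] j [ 49.9  15.6 -25.4   0.3 -49.  -38.9] F [ 21.  -17.3  -8.2] op 0.039 gf 30.0
```

View pics/g.png

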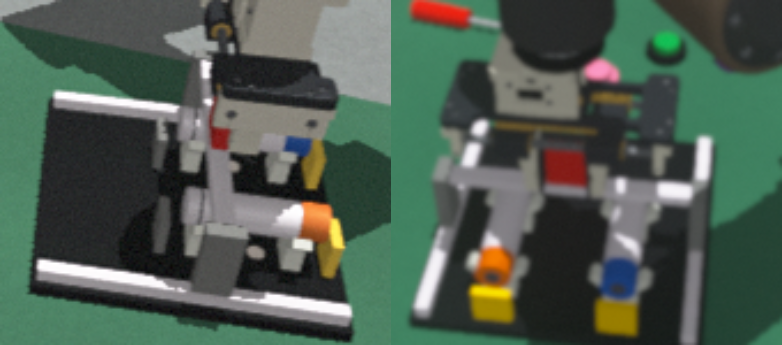

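```bash
python3 - <<'E'
from h import *;import pickle
d=pickle.load(open('s0.pkl','rb'));A,B=d['scene'],d['side']
ey=Ro.from_euler('z',11.2,degrees=True).apply([0,1,0])
for s,u,v,z in((B,(263,274),(256,300),.088),(A,(412,276),(456.5,279),.08),(A,(415.7,240),(455.1,245),.088)):
    p,q=plane(s,u,z),plane(s,v,z);print(p,q,(q-p)@ey)
# predicted bar end: tab front-bottom bbox at travel .1
E
```

```text
[0.49491327 0.18077234 0.088     ] [0.48294704 0.25811182 0.088     ] 0.07819080606966088
[0.60815292 0.19981229 0.08      ] [0.5856174  0.27391361 0.08      ] 0.07706725062354565
[0.51431031 0.18676738 0.088     ] [0.50089128 0.25866938 0.088     ] 0.07313907982926321
```

Emit:
move_arm:
  motion:
    - [[0,0,0],[0,0,0],0]
    - [[0,0,0],[0,0,0],0]
    - [[0,0,0],[0,0,0],0]
    - [[0,0,0],[0,0,0],0]
    - [[0,0,0],[0,0,0],0]
    - [[0,0,-40],[0,0,0],0]
    - [[0,0,-80],[0,0,0],0]
    - [[40,0,-110],[0,0,0],0]
    - [[80,0,-110],[0,0,0],0]
    - [[80,0,-110],[0,0,0],0]

```text
clock: 20.05
tool_pos: [0.4916, 0.1888, 0.2285]
orientation: [-179.8, 0.2, -78.8]
force: [-0.5, -0.2, -0.5]
opening: 0.0876
gripper_force: 0.0
```

```bash
python3 - <<'E'
from h import *;from plant import ctrl
a,s=[ctrl.snapshot(n) for n in('scene','side')]
cv2.imwrite('pics/i.png',np.hstack([cv2.resize(a['color'][180:330,360:530],None,fx=2.3,fy=2.3),cv2.resize(s['color'][220:370,180:350],None,fx=2.3,fy=2.3)]))
A=blobs(a['color'],0,150,tol=5,roi=(380,170,500,300));B=blobs(s['color'],0,150,tol=5,roi=(220,220,330,350));print(A,B)
P=tri(ray(a,A[0][0]),ray(s,B[0][0]));print(P)
ey=Ro.from_euler('z',11.2,degrees=True).apply([0,1,0]);print((P-[.4976,.1787,.1129])@ey)
go((P,Rt(0,11.2)))
E
```

```text
[([456.6, 229.5], [451, 215, 12, 30, 253])] [([256.5, 289.7], [246, 280, 21, 20, 360])]
[0.48323806 0.25361097 0.112522  ]
0.07627388858343746
t 20.15 p [0.491  0.1902 0.2266] rpy [-1.799e+02  1.000e-01 -7.890e+01] j [ 42.5   7.3 -19.6  -0.1 -62.9 -31.3] F [-0.7 -0.  -0. ] op 0.0876 gf 0.0
shift [-63.4  -4.3 114.3] rot [-0.12  0.15 -0.08] rows 3.1
```

View pics/i.png

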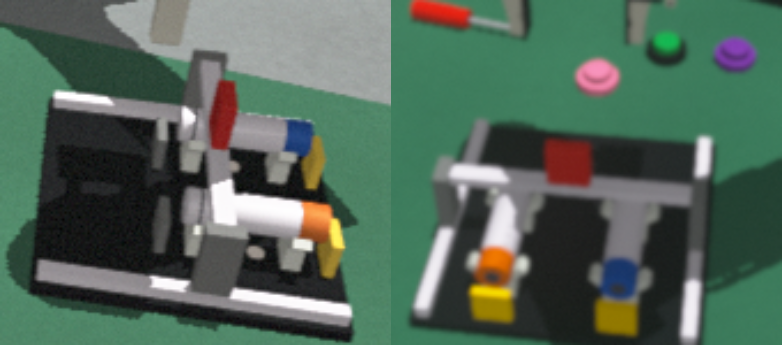

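```bash
python3 - <<'E'
from h import *;from plant import ctrl
a,s=[ctrl.snapshot(n) for n in('scene','side')]
Z=Ro.from_euler('z',11.2,degrees=True)
c1=np.array([.4225,.2722,0])
f=lambda P:(Z.inv().apply(P-c1)*1000).round(1)
for n,h,sm,t in(('blue',112,110,12),('orange',10,150,5)):
    A=blobs(a['color'],h,sm,tol=t,roi=(380,170,540,320));B=blobs(s['color'],h,sm,tol=t,roi=(180,290,330,370))
    print(n,A,B,f(tri(ray(a,A[0][0]),ray(s,B[0][0]))))
P=lambda u,z:f(plane(a,u,z))
# plate bottom front corners, from scene crop
print('corners',P((375.5,307),0),P((513,329),0))
H=cv2.cvtColor(a['color'],cv2.COLOR_BGR2GRAY)
# side: rail ends top z=.024+.012
for u in((486,280),(482,365),(361+0,0)):pass
Q=lambda u,z:f(plane(s,u,z))
k=lambda x,y:(180+(x-391)/2.3,220+y/2.3)
print('side rail R',Q(k(705,140),.03),Q(k(690,332),.03),'tabbottom',Q(k(568,185),.088))
E
```

```text
blue [([489.5, 239.2], [484, 232, 12, 16, 150])] [([278.7, 340.6], [270, 333, 17, 17, 209])] [ 1.1 48.6 56.6]
orange [([497.3, 275.6], [491, 267, 14, 19, 194])] [([224.6, 335.1], [216, 328, 17, 16, 192])] [110.8  49.   58.2]
corners [ 180.7 -163.2    0. ] [184.6  81.2   0. ]
side rail R [ -64.9 -154.    30. ] [-64.2  76.   30. ] tabbottom [ 54.4 -24.6  88. ]
```

Emit:
move_arm:
  motion:
    - [[-63,-4,0],[0,0,0],0.2]
    - [[-63,-4,40],[0,0,0],0.3]
    - [[-63,-4,80],[0,0,0],0.3]
    - [[-63,-4,105],[0,0,0],0.3]
    - [[-63,-4,111],[0,0,0],0.3]
    - [[-63,-4,111],[0,0,0],0.4]
    - [[-63,-4,111],[0,0,0],1]
    - [[-63,-4,111],[0,0,0],1]
    - [[-63,-4,111],[0,0,0],1]
    - [[-63,-4,111],[0,0,0],1]

```text
clock: 21.08
tool_pos: [0.481, 0.2532, 0.1163]
orientation: [179.9, 0.1, -78.8]
force: [-11.3, -0.4, 5.4]
opening: 0.0397
gripper_force: 30.0
```

Emit:
move_arm:
  motion:
    - [[0,0,0],[0,0,0],1]
    - [[0,0,0],[0,0,0],1]
    - [[0,0,0],[0,0,0],1]

```text
clock: 21.33
tool_pos: [0.4809, 0.2532, 0.1163]
orientation: [179.9, 0.1, -78.8]
force: [-9.8, -0.6, 6.0]
opening: 0.0399
gripper_force: 30.0
```

Emit:
move_arm:
  motion:
    - [[-1,0,0],[0,0,0],1]
    - [[-2,0,0],[0,0,0],1]
    - [[-3,0,0],[0,0,0],1]
    - [[-4,0,0],[0,0,0],1]
    - [[-4,0,0],[0,0,0],1]

```text
clock: 21.75
tool_pos: [0.4807, 0.2544, 0.1163]
orientation: [179.9, -0.1, -78.8]
force: [-3.4, -14.1, 6.7]
opening: 0.0399
gripper_force: 30.0
```

The bar resists at about 76 mm of travel. I'll find its real travel by pulling it back to the other end.

Emit:
move_arm:
  motion:
    - [[5,0,0],[0,0,0],1]
    - [[12,0,0],[0,0,0],1]
    - [[20,0,0],[0,0,0],1]
    - [[30,0,0],[0,0,0],1]
    - [[40,0,0],[0,0,0],1]
    - [[50,0,0],[0,0,0],1]
    - [[60,0,0],[0,0,0],1]
    - [[70,0,0],[0,0,0],1]
    - [[74,0,0],[0,0,0],1]
    - [[74,0,0],[0,0,0],1]

```text
clock: 22.58
tool_pos: [0.4944, 0.1832, 0.1163]
orientation: [179.9, 0.1, -78.9]
force: [-9.3, -4.5, 7.6]
opening: 0.0402
gripper_force: 30.0
```

Emit:
move_arm:
  motion:
    - [[2,0,0],[0,0,0],1]
    - [[4,0,0],[0,0,0],1]
    - [[6,0,0],[0,0,0],1]
    - [[8,0,0],[0,0,0],1]
    - [[10,0,0],[0,0,0],1]
    - [[10,0,0],[0,0,0],1]

```text
clock: 23.08
tool_pos: [0.4962, 0.1741, 0.1163]
orientation: [179.9, 0.1, -78.8]
force: [-12.0, -2.6, 9.2]
opening: 0.0398
gripper_force: 30.0
```

Emit:
move_arm:
  motion:
    - [[2,0,0],[0,0,0],1]
    - [[4,0,0],[0,0,0],1]
    - [[6,0,0],[0,0,0],1]
    - [[8,0,0],[0,0,0],1]
    - [[10,0,0],[0,0,0],1]
    - [[10,0,0],[0,0,0],1]

```text
clock: 23.58
tool_pos: [0.498, 0.1643, 0.1163]
orientation: [179.9, 0.1, -78.8]
force: [-12.0, -2.7, 10.1]
opening: 0.0395
gripper_force: 30.0
```

Emit:
move_arm:
  motion:
    - [[2,0,0],[0,0,0],1]
    - [[4,0,0],[0,0,0],1]
    - [[6,0,0],[0,0,0],1]
    - [[8,0,0],[0,0,0],1]
    - [[10,0,0],[0,0,0],1]
    - [[12,0,0],[0,0,0],1]
    - [[12,0,0],[0,0,0],1]

```text
clock: 24.17
tool_pos: [0.4998, 0.1557, 0.1163]
orientation: [179.9, 0.4, -78.9]
force: [-21.6, 16.7, 11.6]
opening: 0.0397
gripper_force: 30.0
```

Total travel is 100 mm (0.1557 to 0.2544 in y), so the first block really was the end stop, and the bar had not started at 0. Pushing it back to the end stop.

Emit:
move_arm:
  motion:
    - [[-8,1,0],[0,0,0],1]
    - [[-20,1,0],[0,0,0],1]
    - [[-32,1,0],[0,0,0],1]
    - [[-44,1,0],[0,0,0],1]
    - [[-56,1,0],[0,0,0],1]
    - [[-68,1,0],[0,0,0],1]
    - [[-80,1,0],[0,0,0],1]
    - [[-90,1,0],[0,0,0],1]
    - [[-97,1,0],[0,0,0],1]
    - [[-101,1,0],[0,0,0],1]

```text
clock: 25.0
tool_pos: [0.481, 0.2527, 0.1163]
orientation: [180.0, 0.1, -78.8]
force: [-4.5, -2.6, 4.2]
opening: 0.0396
gripper_force: 30.0
```

Emit:
move_arm:
  motion:
    - [[-2,0,0],[0,0,0],1]
    - [[-4,0,0],[0,0,0],1]
    - [[-6,0,0],[0,0,0],1]
    - [[-6,0,0],[0,0,0],1]

```text
clock: 25.33
tool_pos: [0.4806, 0.2546, 0.1163]
orientation: [179.9, -0.2, -78.8]
force: [3.3, -18.1, 5.8]
opening: 0.0396
gripper_force: 30.0
```

Emit:
move_arm:
  motion:
    - [[0,0,0],[0,0,0],0]
    - [[0,0,0],[0,0,0],0]
    - [[0,0,0],[0,0,0],0]
    - [[0,0,0],[0,0,0],0]
    - [[0,0,-30],[0,0,0],0]
    - [[0,0,-70],[0,0,0],0]
    - [[0,0,-110],[0,0,0],0.5]
    - [[0,0,-110],[0,0,0],1]

```text
clock: 26.0
tool_pos: [0.4839, 0.2611, 0.2336]
orientation: [-179.3, 0.4, -78.7]
force: [1.7, 1.0, 1.2]
opening: 0.071
gripper_force: 0.0
```

```bash
python3 - <<'E'
from h import *;from plant import ctrl
a,s=[ctrl.snapshot(n) for n in('scene','side')]
A=blobs(a['color'],0,150,tol=5,roi=(380,170,500,300));B=blobs(s['color'],0,150,tol=5,roi=(220,220,330,350))
print(tri(ray(a,A[0][0]),ray(s,B[0][0])).round(4),'was at stop [.4832 .2536]')
A=blobs(a['color'],70,150,tol=12,roi=(290,210,330,250));B=blobs(s['color'],70,150,tol=12,roi=(280,220,320,260));print(A,B)
go(([.4744,-.0444,.13],Rt(0,0)))
E
```

```text
[0.4829 0.2538 0.1123] was at stop [.4832 .2536]
[([311.4, 228.7], [305, 224, 14, 11, 105])] [([302.4, 239.1], [299, 235, 7, 9, 48])]
t 26.1 p [0.4813 0.2596 0.2273] rpy [-179.7    0.3  -78.7] j [ 48.8   9.1 -17.4  -0.1 -63.2 -37.6] F [-0.2  0.2 -0.7] op 0.064 gf 0.0
shift [297.3  66.5  95.6] rot [-0.24  0.29 11.25] rows 7.7
```

Emit:
move_arm:
  motion:
    - [[297,66,40],[0,0,11.3],1]
    - [[297,66,40],[0,0,11.3],1]
    - [[297,66,95],[0,0,11.3],1]
    - [[297,66,95],[0,0,11.3],1]
    - [[297,66,95],[0,0,11.3],1]
    - [[297,66,95],[0,0,11.3],1]
    - [[297,66,95],[0,0,11.3],1]
    - [[297,66,95],[0,0,11.3],1]
    - [[297,66,95],[0,0,11.3],1]
    - [[297,66,95],[0,0,11.3],1]

```text
clock: 26.93
tool_pos: [0.4724, -0.047, 0.1279]
orientation: [179.8, 0.0, -90.2]
force: [0.1, 0.7, 0.9]
opening: 0.0012
gripper_force: 0.0
```

```bash
python3 - <<'E'
from h import *;from plant import ctrl
s=ctrl.snapshot('wrist');bl=blobs(s['color'],65,190,vmin=90,tol=15,amin=200);print(bl[:4])
p=proj(s,[.4744,-.0444,.019]);print(p)
go(([.4744,-.0444,.045],Rt(0,0)))
u,v=map(int,p);cv2.imwrite('pics/j.png',s['color'][max(0,v-120):v+120,max(0,u-160):u+160])
E
```

```text
[]
[277.98527403 216.87451243]
t 26.98 p [ 0.4732 -0.046   0.1286] rpy [ 1.799e+02  1.000e-01 -9.020e+01] j [ 18.2   8.4 -32.9  -0.1 -48.7 -18.3] F [-0.3 -0.1  0.1] op 0.0007 gf 0.0
shift [-1.5 -1.3 83.6] rot [ 0.08  0.06 -0.16] rows 2.0
```

View pics/j.png

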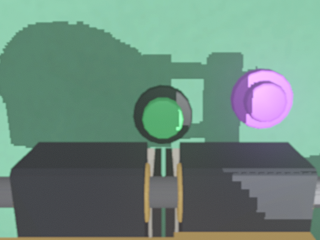

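The crop shows the fingers centred on the green button (full-frame about (279,212)), with purple off to the right. Pressing.

Emit:
move_arm:
  motion:
    - [[1,-1,30],[0,0,0],1]
    - [[1,-1,60],[0,0,0],1]
    - [[1,-1,70],[0,0,0],1]
    - [[1,-1,74],[0,0,0],1]
    - [[1,-1,77],[0,0,0],1]
    - [[1,-1,77],[0,0,0],1]

```text
clock: 27.48
tool_pos: [0.4753, -0.0456, 0.0526]
orientation: [-180.0, 0.1, -90.0]
force: [0.1, 0.2, 0.1]
opening: 0.0006
gripper_force: 0.0
```

Emit:
move_arm:
  motion:
    - [[0,0,1.5],[0,0,0],1]
    - [[0,0,3],[0,0,0],1]
    - [[0,0,4.5],[0,0,0],1]
    - [[0,0,4.5],[0,0,0],1]

```text
clock: 27.82
tool_pos: [0.4749, -0.0464, 0.0481]
orientation: [-179.9, 0.1, -90.1]
force: [-0.6, 1.0, 0.2]
opening: 0.0002
gripper_force: 0.0
```

Emit:
move_arm:
  motion:
    - [[0,0,1.5],[0,0,0],1]
    - [[0,0,3],[0,0,0],1]
    - [[0,0,4.5],[0,0,0],1]
    - [[0,0,4.5],[0,0,0],1]

```text
clock: 28.15
tool_pos: [0.4745, -0.0466, 0.0431]
orientation: [180.0, 0.1, -90.1]
force: [0.6, -0.0, 0.2]
opening: 0.0005
gripper_force: 0.0
```

Emit:
move_arm:
  motion:
    - [[0,0,1.5],[0,0,0],1]
    - [[0,0,3],[0,0,0],1]
    - [[0,0,3],[0,0,0],1]

```text
clock: 28.4
tool_pos: [0.4748, -0.0465, 0.0402]
orientation: [-180.0, 0.1, -90.1]
force: [0.1, 0.1, 1.9]
opening: 0.0003
gripper_force: 1.0
```

Emit:
move_arm:
  motion:
    - [[0,0,2],[0,0,0],1]
    - [[0,0,4],[0,0,0],1]
    - [[0,0,6],[0,0,0],1]
    - [[0,0,6],[0,0,0],1]

```text
clock: 28.73
tool_pos: [0.4749, -0.0465, 0.0351]
orientation: [-180.0, 0.1, -90.0]
force: [-3.7, 0.9, 14.5]
opening: 0.0005
gripper_force: 7.5
```

Emit:
move_arm:
  motion:
    - [[0,0,1],[0,0,0],1]
    - [[0,0,2],[0,0,0],1]
    - [[0,0,2],[0,0,0],1]

```text
clock: 28.98
tool_pos: [0.475, -0.0465, 0.0346]
orientation: [-179.9, 0.1, -90.0]
force: [-12.1, 1.4, 37.7]
opening: 0.0
gripper_force: 18.9
```

Hard stop (38 N, against about 5 N for the spring), so the button is fully down. Releasing and backing off.

Emit:
move_arm:
  motion:
    - [[0,0,-10],[0,0,0],1]
    - [[0,0,-45],[0,0,0],1]
    - [[0,0,-85],[0,0,0],1]
    - [[0,0,-120],[0,0,0],1]
    - [[0,0,-150],[0,0,0],1]
    - [[0,0,-150],[0,0,0],1]
    - [[0,0,-150],[0,0,0],1]

```text
clock: 29.57
tool_pos: [0.4756, -0.0463, 0.1841]
orientation: [-179.8, 0.2, -90.1]
force: [0.3, 0.4, -0.7]
opening: 0.0002
gripper_force: 0.0
```

```bash
python3 - <<'E'
from h import *;from plant import ctrl
a,s=[ctrl.snapshot(n) for n in('scene','side')]
for n,h,sm,t in(('blue',112,110,12),('orange',10,150,5),('red',0,150,5)):
    A=blobs(a['color'],h,sm,tol=t,roi=(380,170,540,320));B=blobs(s['color'],h,sm,tol=t,roi=(180,270,330,370))
    print(n,tri(ray(a,A[0][0]),ray(s,B[0][0])).round(4))
print(ctrl.get_obs()['force'],ctrl.close_job())
E
```

```text
blue [0.4139 0.32   0.0578]
orange [0.5221 0.3416 0.0576]
red [0.4831 0.2534 0.114 ]
the job is handed in; nothing more can be done
[-0.66688292  0.46228134  0.13370205] None
```

I handed the job in at about 30 s: both modules lie in their cradles with caps at the yellow stops, the bar is at its end stop over them, and after that I pressed the green button fully and released it. Two things could count against it: my first push pressed the bar into its end stop with about 46 N, and I slid it back and forth once to confirm its full 100 mm travel.

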